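Bring the shaker jar round on the carousel

ROBOT

A 6-joint arm with a two-finger parallel gripper is mounted at the origin on a cart in front of the work surface, level with it; the furniture and walls round the work are solid. World frame = base frame: x ahead of the robot, y to its left, z up, the work surface at z = 0. Lengths are in m, angles in degrees, forces in N, time in s.
With the tool pointing down it reaches from about 0.25 to 0.725 m from the base axis. Payload 9.7 kg.
Tool frame: the origin (TCP) lies at the very end of the fingers, on their centre line; the grasp point (between the pads) lies 19 mm behind it; z points along the fingers, y is the line along which they close (so a half turn about z gives the same grasp; the last joint's range is limited). The gripper opens to 85 mm and grips with 20 to 120 N. Pads are 22 mm wide; open, the fingers measure 114 mm over their backs; the gripper's body (76 mm by 85 mm) begins 54 mm behind the grasp point. The pads swing forward as they close: fully open they stand 13 mm farther back than shut.
Start: joints at [-76.375, 4.979, 10.078, 95.1, 0, 90], TCP at [0.13, -0.535, 0.231] pointing down, gripper open.
Joint ranges: [-179.16, 179.16], [-48.56, 103.87], [-65.8, 70.77], [-126.05, 130.52], [-82.76, 87.17], [-180, 180]. Speed limits (degrees/s): [127.2, 127.2, 147.25, 180, 180, 180].

INTERFACE

Orientations are given as [roll, pitch, yaw] about the fixed x, y, z axes, in that order (R = Rz(yaw) Ry(pitch) Rx(roll)).
In Python, from workcell import bot gives the robot as it stands.
- The arm moves only by the tool step_arm, never from a script. Its argument "targets" is a list of rows, each a list of 3 entries, a list of its own where there are three numbers: the opening, from 0 (shut) to 1 (fully open), then the shift along the world's x, y, z in mm, then the turn, a rotation vector about the world's x, y, z in rad. In form: [[grip, [tx, ty, tz], [wx, wy, wz]], ...]. A call has 1 to 8 rows; each row is the pose to reach, as a shift and turn from the pose commanded when the call began; what a row does not reach only later rows make up. A row lasts 1/10 s, in which the tool goes at most 50 mm and 8.59 degrees, less where a joint would pass 70% of its speed; a pose out of reach is approached as far as the arm can. A call with a gripper value outside its range is refused whole. The fingers move at their own pace and stop on an object; "force" is the grip in N (left out, the last holds). Time passes only in rows, so rows that repeat a pose let the fingers close. It gives the time, the measured TCP pose, the force, the opening and the grip force at its end, in the units of the state.
- bot.get_obs(): the state, without advancing time (a new reading comes with each control period).
- bot.camera(name): name is "scene" or "top" or "wrist"; returns (picture, depth): 480x640x3 uint8, red, green, blue; 480x640 float32, m along the optical axis (not along the pixel's ray), 0 where there is no reading.
- bot.camera_params(name): a dict with "K" (3x3 intrinsics, pixels), "R" (3x3) and "t" (3): a world point X has camera coordinates R X + t. Camera axes: x right, y down, z forward; pixel columns grow to the right and rows downward; lengths in m; the calibration is good to about 2 mm. A picture is of the moment at which its call begins: read the wrist's pose just before it. camera_params takes no time and is no camera call; for the wrist camera it gives the pose at the moment of the call.
- bot.job_done(): hands the job in; it is judged then, once.
The state is a dict: "time": time; "q": joint angles; "qd": joint speeds; "joint_efforts": joint torques, N m; "ee_pos": TCP position; "tcp_rot": TCP orientation; "wrist_force": force on the tool from outside, world axes, zero at the start; "torque": the same for the moment, N m; "opening": finger opening in m; "grasp_force": force on a finger pad.
Only numpy, scipy, OpenCV 4.12 (cv2) and the standard library are available. Lean on these libraries where they do the work, as an engineer would, in place of code of your own. Each camera call takes 0.05 s, during which the arm holds its last target. There are 200 camera calls.

TASK

Turn the spice carousel by pushing on its raised arms with a fingertip until the tall, slim shaker jar stands squarely in line with the wedge-shaped pointer on the carousel's foot, and leave it there at rest. Push slowly and gently and grip nothing: the fingers must keep off the dish and everything standing on it, nothing may be lifted or tipped, and the other things on the worktop stay where they are.

Things in the scene. Friction and masses are not known exactly. Their poses are not given: they have to be found in the camera images.
- foot: Fixed dark wooden foot of the carousel, a disc 190 mm across and 10 mm high; it cannot move. Origin: centre of its underside on the worktop, exactly below the carousel's turning axis. A tongue 34 mm wide runs out along its own -x to 150 mm from the axis and carries the pointer.
- pointer (a point): Top of the metal wedge pointer on the tongue of the foot, 128 mm from the turning axis along the foot's -x, 17 mm above the worktop; the tongue and pointer show just outside the dish. The line from the axis through this point is where the shaker jar must stand.
- carousel: Turning part of the carousel: a post with four raised arms like a turnstile, at 45, 135, 225 and 315 degrees in its own frame (from x towards y), and a dish below. Turns several times round either way about z, damped (0.25 N m s), with friction of 0.08 N m (1 N at 85 mm), so it stops at once and stays. Origin: on the axis, 10 mm above the worktop. Post top 192 mm above the worktop.
- paddle_end (a point): Middle of the outer end of one of the four equal arms (the one at 45 degrees), 108 mm from the axis, 166 mm above the worktop. Each arm is a flat upright wooden paddle, 8 mm thick and 22 mm tall (155 to 177 mm above the worktop), from the post to 115 mm from the axis, ending in an upright round stub 14 mm across and 26 mm tall.
- dish: The carousel's round smooth wooden dish, 232 mm across the rim, fixed to the turning part. Origin as the carousel; its floor is 20 mm and its rim 26 mm above the worktop. Not to be touched. The things in it, at most 130 mm above the worktop, ride round with it; pushing an arm at 50 mm/s is safe, jerks may tip them. Each stands about midway between two arms.
- shaker_jar: The tall, slim spice shaker jar with a screw cap, 45 mm across and 106 mm tall, loose in the dish about 68 mm from the axis: the thing to bring to the pointer. Origin: centre of its underside, z up.
- wide_jar: Wide jar with a lid, 66 mm across, 104 mm tall, loose in the dish. Origin: centre of its underside, z up.
- cup: Open tapered cup, 67 mm across, 66 mm tall, loose in the dish. Origin: centre of its underside, z up.
- food_tin: Food tin, 75 mm across, 110 mm tall, loose in the dish. Origin: centre of its underside, z up.
- mug: Bystander: dotted mug with a handle, 82 x 114 mm, 91 mm tall, on the worktop. Origin: centre of its underside.
- squat_jar: Bystander: squat jar with a wide lid, 78 mm across, 96 mm tall, on the worktop. Origin: centre of its underside.
- small_bottle: Bystander: small bottle with a ribbed cap, 32 mm across, 63 mm tall, on the worktop. Origin: centre of its underside.
Mind the look-alikes: they are no part of the job. What is shaped like the shaker_jar but blue or orange is not meant.

How it is judged (in metres and radians):
On the way:
1. a fingertip pushes on the carousel's arms (contact force between the fingers and carousel above 0.2 N), for 0.01 s.
At the end, for the whole second after the job is handed in: The shaker jar's centre is within 12 mm of the line from the carousel's axis through the pointer, on the pointer's side (about 10 degrees of turn); the carousel is at rest; all four things stand upright and at rest in the dish (y of shaker_jar in the frame of foot between -0.012 and 0.012 m and x of shaker_jar in the frame of foot below -0.05 m and angular speed of carousel below 0.05 rad/s and angle between each of shaker_jar, wide_jar, cup, food_tin's own z axis and vertical below 0.1 rad and horizontal distance between each of shaker_jar, wide_jar, cup, food_tin and carousel below 0.105 m and height (world z) of each of shaker_jar, wide_jar, cup, food_tin below 0.026 m and linear speed of each of shaker_jar, wide_jar, cup, food_tin below 0.03 m/s); the robot touches nothing.
It fails at once if the fingers or the arm press on the dish or on a thing standing in it (over 1 N) (contact force between any of the fingers, the arm and shaker_jar above 1 N or contact force between any of the fingers, the arm and wide_jar above 1 N or contact force between any of the fingers, the arm and cup above 1 N or contact force between any of the fingers, the arm and food_tin above 1 N or contact force between any of the fingers, the arm and dish above 1 N).
It fails at once if the carousel is gripped or shoved hard (over 25 N) (contact force between any of the fingers, the arm and carousel above 25 N).
It fails at once if a thing in the dish is lifted or tipped (height (world z) of any of shaker_jar, wide_jar, cup, food_tin above 0.035 m or angle between any of shaker_jar, wide_jar, cup, food_tin's own z axis and vertical above 0.5 rad).
It fails at once if a bystander is moved (over 15 mm) or tipped (distance of any of mug, squat_jar, small_bottle from where it was at the start of the episode above 0.015 m or angle between any of mug, squat_jar, small_bottle's own z axis and vertical above 0.5 rad).
It also fails if it takes over 51 s, if anything falls off the work surface, if the arm or the gripper's body presses on something with over 40 N, if the wrist force passes 120 N, or if a joint passes its speed limit or range.

## Working session

There is one attempt and no reset: what is moved stays moved. The work goes in short steps, Python scripts to look and compute and a tool call to move; the robot and the scene stay as the last step left them, time stands still between calls to the robot, and variables do not carry over. Pictures are saved under pics/ and viewed, at most 10 in all, crops included, and the job is handed in when it is done.

Besides the shell and the picture viewer there is one more tool, called after ">>>" as a command line: name --argument value ..., lists and objects as JSON in quotes. step_arm: Moves the arm, as the interface text tells. Its arguments: {"type":"object","properties":{"targets":{"type":"array","items":{"type":"array"}},"force":{"type":"number"}},"required":["targets"]}

```bash
mkdir -p pics
python3 - <<'E'
from workcell import bot
import cv2, numpy as np
for n in ("scene","top"):
    p,d=bot.camera(n); np.savez(f"{n}0.npz",p=p,d=d,**bot.camera_params(n)); cv2.imwrite(f"pics/{n}0.png",p[:,:,::-1])
    c=bot.camera_params(n); print(n,np.round(c["K"],1).tolist(),np.round(-c["R"].T@c["t"],3),np.round(c["R"],2).tolist())
o=bot.get_obs(); print(o["time"],o["ee_pos"],o["tcp_rot"],o["opening"])
E
```

```text
scene [[464.2, 0.0, 324.1], [0.0, 464.2, 243.8], [0.0, 0.0, 1.0]] [0.096 0.331 0.762] [[-0.46, -0.89, -0.0], [-0.67, 0.35, -0.65], [0.58, -0.3, -0.76]]
top [[476.2, 0.0, 320.8], [0.0, 476.2, 232.8], [0.0, 0.0, 1.0]] [0.403 0.05  1.077] [[0.01, -1.0, -0.02], [-0.98, -0.0, -0.18], [0.18, 0.02, -0.98]]
0.1 [ 0.12952082 -0.53431767  0.23065274] [-1.79931418e+02 -9.80719615e-04  1.36249814e+01] 0.08518779043211004
```

View pics/scene0.png

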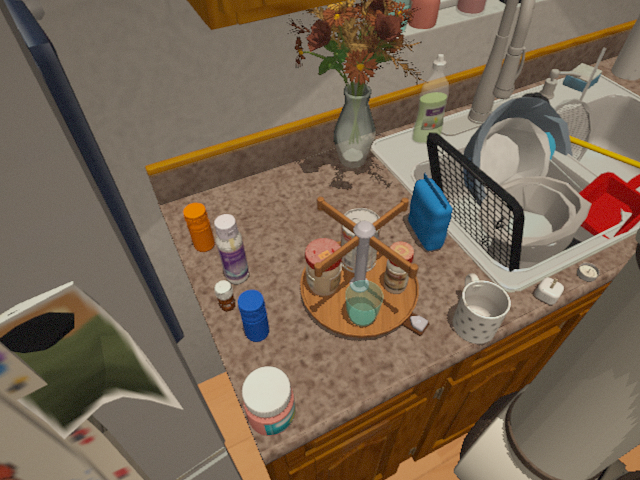

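View pics/top0.png

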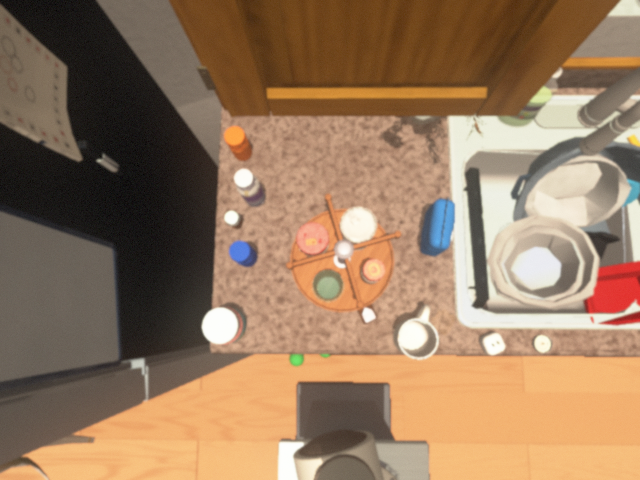

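The top view shows the carousel post at about (344,249), the slim orange-capped jar at (373,269) and the wedge pointer at (369,315). 

What could be taken for the shaker jar, in top pixels:
- **In the dish:** slim orange-capped jar (373,269), salmon-lidded wide jar (313,238), white tin (358,224), green cup (328,285).
- **Outside the dish:** blue shaker (241,253), orange shaker (238,140), white and purple bottle (247,185).

I choose the slim one in the dish at (373,269). Next I check it in a crop and measure.

```bash
cat > h.py <<'E'
import numpy as np, cv2
def load(n): return dict(np.load(n))
def ray(c,u,v,z):
    d=c["R"].T@np.linalg.solve(c["K"],[u,v,1.]); o=-c["R"].T@c["t"]
    return o+d*(z-o[2])/d[2]
def cloud(c):
    v,u=np.mgrid[:480,:640]; d=c["d"]
    P=np.stack([u,v,np.ones_like(u)],-1)@np.linalg.inv(c["K"]).T*d[...,None]
    W=(P-c["t"])@c["R"]; W[d==0]=np.nan; return W
E
python3 - <<'E'
from h import *
t=load("top0.npz"); s=load("scene0.npz")
a=cv2.resize(t["p"][185:335,270:450],None,fx=4,fy=4,interpolation=cv2.INTER_CUBIC)
cv2.imwrite("pics/crop_t.png",a[:,:,::-1])
b=cv2.resize(s["p"][190:345,290:450],None,fx=3.8,fy=3.8,interpolation=cv2.INTER_CUBIC)
cv2.imwrite("pics/crop_s.png",b[:,:,::-1])
for n,c in(("top",t),("scene",s)):
    W=cloud(c); x,y,z=W[...,0],W[...,1],W[...,2]
    for nm,lo,hi in(("post",.183,.2),("paddle",.15,.18),("jar",.115,.135),("lids",.095,.115)):
        m=((z>lo)&(z<hi)&(x>.2)&(x<.62)&(np.abs(y)<.25)).astype(np.uint8)
        k,l,st,ce=cv2.connectedComponentsWithStats(m)
        for i in range(1,k):
            if st[i,4]>25:
                q=W[l==i]; print(n,nm,st[i,4],"px",ce[i].round(0),"mean",q.mean(0).round(4),"min",q.min(0).round(3),"max",q.max(0).round(3))
print("axis",ray(t,344,249,.192),ray(s,364,229,.192)); print("ptr",ray(t,369,315,.017),ray(s,420,323,.017)); print("jar",ray(t,373,269,.126),ray(s,401,250,.126))
E
```

```text
top post 254 px [343. 248.] mean [0.5368 0.0254 0.1885] min [0.521 0.009 0.183] max [0.555 0.043 0.195]
top post 79 px [478. 302.] mean [ 0.4371 -0.2197  0.1921] min [ 0.431 -0.234  0.183] max [ 0.454 -0.21   0.2  ]
top post 78 px [346. 437.] mean [0.2016 0.021  0.19  ] min [ 0.2   -0.003  0.183] max [0.204 0.043 0.198]
top paddle 156 px [335. 223.] mean [0.5878 0.0409 0.1754] min [0.556 0.028 0.161] max [0.62  0.053 0.18 ]
top paddle 260 px [377. 240.] mean [ 0.5554 -0.0387  0.1746] min [ 0.535 -0.084  0.156] max [0.574 0.009 0.18 ]
top paddle 270 px [310. 259.] mean [0.5177 0.0891 0.1744] min [0.5   0.039 0.157] max [0.536 0.134 0.18 ]
top paddle 250 px [353. 283.] mean [0.4724 0.0067 0.1755] min [ 0.428 -0.011  0.16 ] max [0.52  0.026 0.18 ]
top paddle 147 px [352. 433.] mean [0.2028 0.01   0.1659] min [ 0.2   -0.026  0.15 ] max [0.206 0.043 0.18 ]
top jar 923 px [358. 226.] mean [ 0.5916 -0.0056  0.127 ] min [ 0.558 -0.042  0.117] max [0.62  0.031 0.135]
top jar 716 px [441. 229.] mean [ 0.586  -0.1745  0.1233] min [ 0.548 -0.204  0.115] max [ 0.62  -0.151  0.135]
top jar 838 px 
[... 2806 characters left out ...]
06  0.095] max [0.549 0.102 0.115]
scene lids 76 px [394. 266.] mean [ 0.497  -0.0198  0.1007] min [ 0.484 -0.029  0.095] max [ 0.517 -0.015  0.112]
scene lids 39 px [311. 267.] mean [0.5609 0.1168 0.1056] min [0.551 0.113 0.095] max [0.574 0.12  0.115]
scene lids 420 px [253. 301.] mean [0.5411 0.2351 0.1057] min [0.522 0.216 0.095] max [0.566 0.25  0.11 ]
scene lids 162 px [284. 380.] mean [0.3925 0.2455 0.0967] min [0.369 0.239 0.095] max [0.418 0.25  0.1  ]
axis [0.53482734 0.02444894 0.192     ] [0.53013129 0.03081363 0.192     ]
ptr [ 0.41499386 -0.03497536  0.017     ] [ 0.41267202 -0.03276661  0.017     ]
jar [ 0.50445516 -0.03530358  0.126     ] [ 0.5059465  -0.03662481  0.126     ]
```

View pics/crop_t.png

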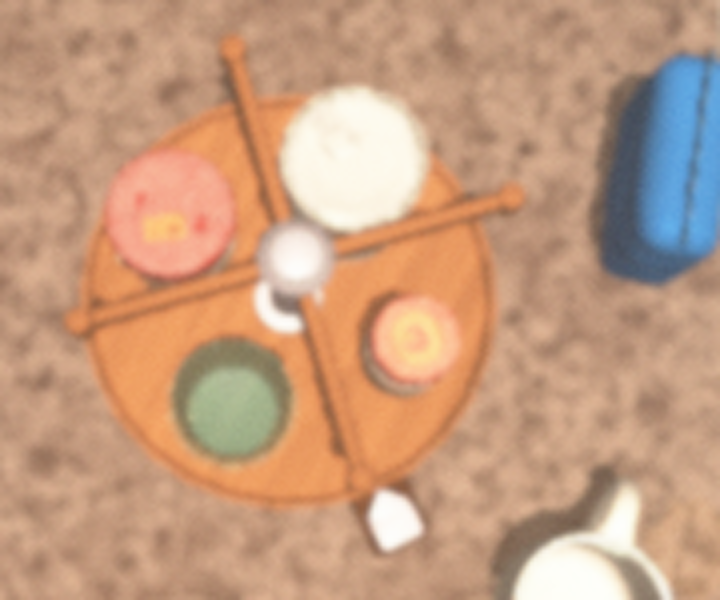

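View pics/crop_s.png

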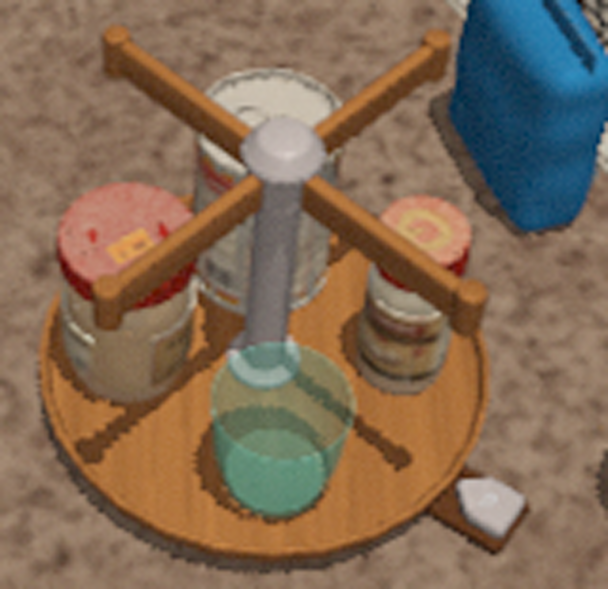

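The crops confirm the slim jar with the red-orange cap at scene (400,262) and top (373,269). Its cap top is at z = 0.126, 70 mm from the axis, which matches the description. The jar is at about 244° and the pointer about 206° about the axis (0.536, 0.026), so it needs about 38° clockwise. I'll push the near arm (196°) towards +y from its -y side with shut fingers.

>>> step_arm --targets '[[0,[22,38,4],[0,0,0]],[0,[44,76,8],[0,0,0]],[0,[66,114,12],[0,0,0]],[0,[88,152,16],[0,0,0]],[0,[110,190,20],[0,0,0]],[0,[132,228,24],[0,0,0]],[0,[154,266,28],[0,0,0]],[0,[176,304,32],[0,0,0]]]' --force 20

```text
time: 0.9
ee_pos: [0.3059, -0.2289, 0.2633]
tcp_rot: [180.0, -0.0, 13.6]
wrist_force: [0.9, -0.9, -0.3]
opening: -0.0001
grasp_force: 0.0
```

Run:
```python
from h import *
for n in("top0.npz","scene0.npz"):
    c=load(n); W=cloud(c); p=c["p"].astype(int); x,y,z=W[...,0],W[...,1],W[...,2]
    m=((p.min(-1)>(215 if "top" in n else 150))&(x>.37)&(x<.45)&(y>-.07)&(y<0)&(z>.002)&(z<.04)).astype(np.uint8)
    k,l,st,ce=cv2.connectedComponentsWithStats(m); i=1+st[1:,4].argmax()
    P=ray(c,*ce[i],.015)
    A=np.array([.5365,.0255]) if "top" in n else np.array([.534,.027])
    v=P[:2]-A; print(n,st[i],ce[i].round(1),P.round(4),"r",np.hypot(*v),"ang",np.degrees(np.arctan2(v[1],v[0]))%360, "cloud",W[l==i].mean(0).round(4))
    # dish rim circle by colour
    m=((z>.014)&(z<.034)&(np.hypot(x-A[0],y-A[1])<.135)&(p[...,0]-p[...,2]>60)).astype(np.uint8)
    q=W[m>0][:,:2]; (cx,cy),r=cv2.minEnclosingCircle(np.float32(q*1000)); print("dish circle",cx,cy,r)
```

```text
top0.npz [363 308  12  14 110] [367.9 314.6] [ 0.4158 -0.0327  0.015 ] r 0.13402466288131942 ang 205.73474578522388 cloud [ 0.4158 -0.0325  0.017 ]
dish circle 537.0250244140625 25.648624420166016 116.02175903320312
scene0.npz [411 316  16  14 150] [418.6 321.6] [ 0.4172 -0.0331  0.015 ] r 0.13136219294863014 ang 207.2202763348582 cloud [ 0.4162 -0.0319  0.0174]
dish circle 538.6575317382812 25.41149139404297 116.7295150756836
```

>>> step_arm --targets '[[0,[26,30,0],[0,0,0]],[0,[52,60,0],[0,0,0]],[0,[78,90,0],[0,0,0]],[0,[104,120,0],[0,0,0]],[0,[130,150,0],[0,0,0]],[0,[154,176,0],[0,0,0]],[0,[154,176,-35],[0,0,0]],[0,[154,176,-60],[0,0,0]]]'

```text
time: 1.7
ee_pos: [0.46, -0.0535, 0.2014]
tcp_rot: [-180.0, 0.1, 13.7]
wrist_force: [1.1, -0.7, 0.0]
opening: -0.0
grasp_force: 0.0
```

>>> step_arm --targets '[[0,[0,0,-20],[0,0,0]],[0,[0,0,-40],[0,0,0]],[0,[0,0,-52],[0,0,0]],[0,[0,0,-52],[0,0,0]]]'

```text
time: 2.1
ee_pos: [0.4587, -0.0544, 0.1497]
tcp_rot: [-179.9, 0.1, 13.6]
wrist_force: [0.6, 0.1, 0.8]
opening: 0.0002
grasp_force: 0.0
```

Run:
```python
from workcell import bot
import cv2, numpy as np
o=bot.get_obs(); print(o["time"],o["ee_pos"],o["wrist_force"])
p,d=bot.camera("scene"); cv2.imwrite("pics/pre.png",p[120:420,200:600,::-1])
```

```text
2.1 [ 0.45870981 -0.05442971  0.14971792] [0.6494504  0.12110903 0.79180606]
```

View pics/pre.png

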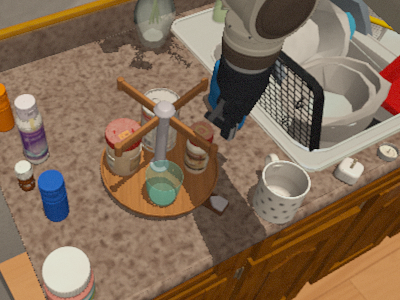

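The fingertip hangs beside the near arm's outer part at crop (215,130), clear of the jars. Now I push gently at about 40 mm/s.

>>> step_arm --targets '[[0,[2,10,0],[0,0,0]],[0,[4,20,0],[0,0,0]],[0,[6,26,0],[0,0,0]],[0,[7,30,0],[0,0,0]],[0,[7,33,0],[0,0,0]],[0,[7,36,0],[0,0,0]],[0,[7,39,0],[0,0,0]],[0,[6,42,0],[0,0,0]]]'

```text
time: 2.95
ee_pos: [0.4656, -0.0126, 0.1513]
tcp_rot: [180.0, 0.0, 13.6]
wrist_force: [1.1, -2.4, 0.2]
opening: 0.0001
grasp_force: 1.1
```

>>> step_arm --targets '[[0,[-1,3,0],[0,0,0]],[0,[-2,6,0],[0,0,0]],[0,[-3,9,0],[0,0,0]],[0,[-4,12,0],[0,0,0]],[0,[-5,15,0],[0,0,0]],[0,[-6,18,0],[0,0,0]],[0,[-7,21,0],[0,0,0]],[0,[-8,24,0],[0,0,0]]]'

```text
time: 3.75
ee_pos: [0.4574, 0.0117, 0.1513]
tcp_rot: [180.0, 0.0, 13.6]
wrist_force: [1.8, -1.6, -0.4]
opening: -0.0003
grasp_force: 1.1
```

```bash
cat > meas.py <<'E'
from workcell import bot
from h import *
import sys
o=bot.get_obs(); print(o["time"],o["ee_pos"].round(4),o["wrist_force"].round(1))
A=np.array([.537,.0255])
for n in("top","scene"):
    p,d=bot.camera(n); c=dict(p=p,d=d,**bot.camera_params(n)); cv2.imwrite(f"pics/{n}{sys.argv[1]}.png",p[100:400,200:600,::-1])
    W=cloud(c); x,y,z=W[...,0],W[...,1],W[...,2]; R=np.hypot(x-A[0],y-A[1])
    T=np.degrees(np.arctan2(y-A[1],x-A[0]))%360
    m=(z>.160)&(z<.179)&(R>.03)&(R<.116)&(p[...,0].astype(int)-p[...,2]>40)
    ph=np.angle(np.exp(4j*np.radians(T[m])).mean(),deg=True)/4; print(n,"arm angle mod 90",ph%90,m.sum())
    m=((z>.119)&(z<.132)&(R<.1)&(T>190)&(T<260)).astype(np.uint8)
    k,l,st,ce=cv2.connectedComponentsWithStats(m)
    for i in range(1,k):
        if st[i,4]>60:
            q=W[l==i]; v=(q.min(0)+q.max(0))[:2]/2-A; print(n,"cap",st[i,4],ce[i].round(0),"r",np.hypot(*v).round(4),"ang",(np.degrees(np.arctan2(v[1],v[0]))%360).round(1))
E
python3 meas.py 1
```

```text
3.75 [0.4574 0.0117 0.1513] [ 1.8 -1.6 -0.4]
top arm angle mod 90 85.57321995107694 249
scene arm angle mod 90 85.5821008714029 939
scene cap 122 [408. 265.] r 0.0794 ang 218.7
```

>>> step_arm --targets '[[0,[0,3,0],[0,0,0]],[0,[0,6,0],[0,0,0]],[0,[0,9,0],[0,0,0]],[0,[0,12,0],[0,0,0]],[0,[0,15,0],[0,0,0]],[0,[0,17,0],[0,0,0]],[0,[0,19,0],[0,0,0]],[0,[0,19,0],[0,0,0]]]'

```text
time: 4.65
ee_pos: [0.4574, 0.0309, 0.1513]
tcp_rot: [-180.0, 0.0, 13.6]
wrist_force: [0.3, -0.1, 0.6]
opening: 0.0001
grasp_force: 0.0
```

```bash
python3 meas.py 2
```

```text
4.65 [0.4574 0.0309 0.1513] [ 0.3 -0.1  0.6]
top arm angle mod 90 71.64618408103073 158
scene arm angle mod 90 71.98307963319938 869
scene cap 277 [401. 270.] r 0.0743 ang 207.9
```

>>> step_arm --targets '[[0,[0,1,0],[0,0,0]],[0,[0,2,0],[0,0,0]],[0,[0,3,0],[0,0,0]],[0,[0,4,0],[0,0,0]],[0,[0,4,0],[0,0,0]],[0,[0,-6,0],[0,0,0]],[0,[0,-20,0],[0,0,0]],[0,[0,-20,20],[0,0,0]]]'

```text
time: 5.55
ee_pos: [0.4564, 0.0091, 0.1694]
tcp_rot: [-180.0, 0.2, 13.6]
wrist_force: [0.2, 0.6, -0.2]
opening: 0.0001
grasp_force: 0.0
```

>>> step_arm --targets '[[0,[0,0,40],[0,0,0]],[0,[0,0,80],[0,0,0]],[0,[-10,-40,90],[0,0,0]],[0,[-30,-80,90],[0,0,0]],[0,[-60,-120,90],[0,0,0]],[0,[-90,-155,90],[0,0,0]],[0,[-115,-190,90],[0,0,0]],[0,[-115,-190,90],[0,0,0]]]'

```text
time: 6.35
ee_pos: [0.3398, -0.1829, 0.2617]
tcp_rot: [179.9, -0.0, 13.3]
wrist_force: [0.9, -0.2, 0.6]
opening: -0.0003
grasp_force: 0.0
```

```bash
python3 meas.py 3
```

```text
6.35 [ 0.3398 -0.1829  0.2617] [ 0.9 -0.2  0.6]
top arm angle mod 90 69.05702630905266 785
top cap 364 [358. 284.] r 0.0705 ang 205.8
scene arm angle mod 90 69.02098703181113 1394
scene cap 421 [396. 270.] r 0.0701 ang 206.0
```

View pics/top3.png

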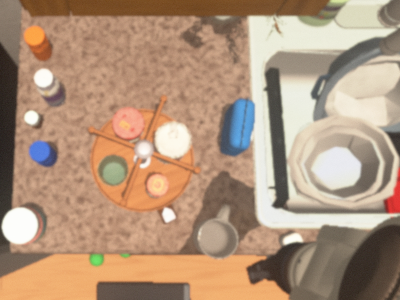

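View pics/scene3.png

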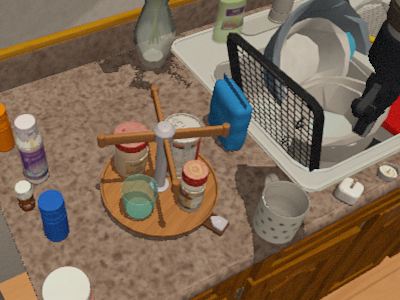

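The shaker jar, at top crop (158,184), lies on the line from the post (143,149) to the pointer (168,214). The jar measures 206° against the pointer's 206°. Everything is upright and at rest, the bystanders haven't moved, and the robot is clear, so I'm handing in.

```bash
python3 -c "
from workcell import bot
print(bot.job_done())"
```

```text
the job is handed in; nothing more can be done
None
```

The shaker jar now stands in line with the pointer (jar and pointer both measured at about 206°) with the carousel at rest and the arm clear; the job is handed in, and no verdict was returned.

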